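Clear an over-tall tube from a sample carousel and hold its index plunger out

ROBOT

A 6-joint arm with a two-finger parallel gripper is mounted at the origin on a cart in front of the work surface, level with it; the furniture and walls round the work are solid. World frame = base frame: x ahead of the robot, y to its left, z up, the work surface at z = 0. Lengths are in m, angles in degrees, forces in N, time in s.
With the tool pointing down it reaches from about 0.375 to 0.9 m from the base axis. Payload 3.1 kg.
Tool frame: the origin (TCP) lies at the very end of the fingers, on their centre line; the grasp point (between the pads) lies behind it (bot.grip_depth is the z of the grasp point in the tool frame, in m); z points along the fingers, y is the direction in which the jaws open and shut (so a half turn about z gives the same grasp; the last joint's range is limited). The gripper opens to 87 mm and grips with 3 to 60 N. Pads are 19 mm wide; open, the fingers measure 117 mm over their backs; the gripper's body (75 mm by 190 mm) begins 51 mm behind the grasp point.
Start: joints at [61.45, 30.224, 82.088, -0, 67.689, -10.227], TCP at [0.196, 0.593, 0.19] pointing down, gripper open.
Joint ranges: [-176.69, 176.69], [-43.24, 126.21], [12.49, 139.97], [-82, 262], [0, 151.66], [-163.58, 163.58]. Speed limits (degrees/s): [159.86, 159.86, 180, 180, 180, 180].

INTERFACE

Orientations are given as a 3x3 rotation matrix whose columns are the frame's x, y, z axes.
In Python, from rig import bot, vision gives the robot as it stands. The module is installed in compiled form; this text tells all that it offers.
- The arm moves only by the shell command python3 -m jog 'ROWS'. ROWS is JSON, a list of rows, each a list of 3 entries, a list of its own where there are three numbers: the shift along the tool's x, y, z in mm, then the turn, a rotation vector about the tool's x, y, z in degrees, then the closure, from 0 (fully open) to 1 (shut). In form: [[[dx, dy, dz], [wx, wy, wz], fingers], ...]. A call has 1 to 12 rows; each row is the pose to reach, as a shift and turn from the pose commanded when the call began, along the tool's axes at that moment; what a row does not reach only later rows make up. A row lasts 1/12 s, in which the tool goes at most 41.7 mm and 7.16 degrees, less where a joint would pass 70% of its speed; a pose out of reach is approached as far as the arm can. A call with a gripper value outside its range is refused whole. The fingers move at their own pace and stop on an object; the grip force is fixed at half the most. Time passes only in rows, so rows that repeat a pose let the fingers close. It gives the time, the measured TCP pose, the force and the opening at its end, in the units of the state.
- bot.read_state(): the state, without advancing time (a new reading comes with each control period).
- vision.capture(name): name is "side" or "top" or "wrist"; returns the picture (384x512x3 uint8, red, green, blue); there is no depth.
- vision.camera_info(name): a dict with "intrinsics" (3x3 intrinsics, pixels), "camera_from_world" (4x4, takes a point from world to camera coordinates); the wrist camera has in their place "mount" (4x4, takes a point from camera to tool coordinates, whose origin is the TCP and whose axes are the flange's). Camera axes: x right, y up, looking along -z (the intrinsics and any distortion apply to the point x, -y, -z); pixel columns grow to the right and rows downward; lengths in m; the calibration is good to about 2 mm. A picture is of the moment at which its call begins: read the wrist's pose just before it. camera_info takes no time and is no camera call.
- bot.hand_in(): hands the job in, once; it reports no verdict.
The state is a dict: "time_s": time; "joint_positions": joint angles; "qvel": joint speeds; "tau": joint torques, N m; "position": TCP position; "tcp_rot": TCP orientation; "force": force on the tool from outside, world axes, zero at the start; "moment": the same for the moment, N m; "opening": opening from 0.0 (shut) to 1.0 (fully open).
Only numpy, scipy, OpenCV 4.12 (cv2) and the standard library are available. Lean on these libraries where they do the work, as an engineer would, in place of code of your own. Each camera call takes 0.05 s, during which the arm holds its last target. There are 200 camera calls.

TASK

The one tube that stands taller than the vials in the autosampler's carousel would foul the needle arm: take it out and drop it into the empty round white tub. Then pull the black knob of the index plunger straight up as far as it goes, so that its pin is clear of the hole in the carousel's rim, and finish while still holding it there, so that I can turn the carousel. Leave the three vials standing in their cups, the tub standing upright about where it is, and the dropper bottle undisturbed.

Things in the scene. Friction and masses are not known exactly. Their poses are not given: they have to be found in the camera images.
- sampler: Autosampler carousel unit, fixed to the worktop: grey base plate 246 x 176 mm, its top 16 mm above the worktop. Origin on the worktop on the carousel's axis, z up. In its frame the index plunger stands on the -x side (axis at x = -72 mm, y = 0), the needle arm on the +x side. Only its carousel and plunger move.
- carousel_center (a point): On the carousel's axis, level with the cup rims, 49 mm above the worktop. Metal disc 164 mm in diameter, top 27 mm high, hub 45 mm. Six white cups 45 mm from the axis at 30, 90, 150, 210, 270, 330 degrees from the sampler's +x; cup floor 29 mm high, inner diameter 22 mm. Cups 150 and 210 (next to the plunger) are empty; the tube and three vials stand in the other four in any order.
- bracket_top (a point): Top of the fixed aluminium plunger bracket on the plunger's axis, 52 mm above the worktop. In the sampler's frame the bracket spans x = -110 to -57 mm and y = -17 to 17 mm. A nut and sleeve, at most 21 mm wide, stand on it up to 66 mm above the worktop, under the knob.
- needle_arm (a point): Top of the parked, fixed grey needle arm, 87 mm above the worktop; in the sampler's frame the arm spans x = 103 to 121 mm, y = -13 to 73 mm and stands on a post at x = 112 mm, y = 0.
- plunger (a joint): Lift of the index plunger in m: 0 = pin seated 7.5 mm deep in the rim hole (hole 9 mm wide, pin 7 mm), 0.014 = fully up against its stop. A spring pulls it back down: about 4 N to start, 9.5 N at the top; let go, it snaps shut. It slides straight up; knob and pin are one part.
- knob_grip (a point): On the plunger's axis, mid-height of its upright black fluted knob; 81 mm above the worktop when seated, rises with the knob. The knob is 27 mm in diameter and reaches from 11 mm below this point to 13 mm above it; under it a thin neck, then the fixed sleeve and nut.
- carousel (a joint): Turn of the carousel on its base in rad about the upright axis, anticlockwise from above; 0 at the start, locked there by the pin with about 0.015 rad of play; free to turn with little friction while the pin is up.
- tall_tube: The over-tall capped tube: upright cylinder 20 mm in diameter, 80 mm high, blue cap at the top, paper label; 30 g; origin at the centre of its underside, z along it. It stands 20 mm deep in its cup with about 1 mm of play at each side, its top 109 mm above the worktop.
- tube_middle (a point): Point on the tall tube's axis, 40 mm above its underside, half way up.
- vial_a: A standard vial to be left in its cup: 20 mm in diameter, 48 mm high, blue cap, loose; origin at the centre of its underside, z up. Its top is 77 mm above the worktop.
- vial_b: Another standard vial to be left in its cup, same size, shape and description as vial_a.
- vial_c: Another standard vial to be left in its cup, same size, shape and description as vial_a.
- reject_tub: Empty round open tub of white plastic for rejects, loose, 150 g: 125 mm in diameter at the rim, 100 mm at the foot, 65 mm high, opening 115 mm, wall 3 mm, floor 4 mm; origin at the centre of its underside, z up.
- dropper: Bystander: brown dropper bottle with black cap, 30 mm in diameter, 75 mm high, loose; origin at the centre of its underside, z up.

How it is judged:
By the outcome, as a careful person would: the job done as asked, in the order asked, and still so for the second after the job is handed in, while the arm keeps its last pose, push and grip.
It also fails if it takes over 48 s, if anything falls off the work surface, if the arm or the gripper's body presses on something with over 40 N, if the wrist force passes 120 N, or if a joint passes its speed limit or range.

## Working session

There is one attempt and no reset: what is moved stays moved. The work goes in short steps, Python scripts to look and compute and a shell command to move; the robot and the scene stay as the last step left them, time stands still between calls to the robot, and variables do not carry over. Pictures are saved under pics/ and viewed, about 8 in all and at most 12, crops included, and the job is handed in when it is done.

```bash
mkdir -p pics
python3 - <<'E'
from rig import bot,vision
import cv2,numpy as np
for n in("top","side"):
    cv2.imwrite(f"pics/{n}0.png",vision.capture(n)[:,:,::-1])
    c=vision.camera_info(n);print(n,c)
print(vision.camera_info("wrist"),bot.grip_depth)
s=bot.read_state();print(s["position"],np.round(s["tcp_rot"],3),s["time_s"],s["opening"])
a=cv2.imread("pics/top0.png");b=cv2.imread("pics/side0.png")
E
```

```text
top {'intrinsics': array([[418.94630559,   0.        , 251.90478354],
       [  0.        , 418.94630559, 194.37254538],
       [  0.        ,   0.        ,   1.        ]]), 'camera_from_world': array([[-0.01539916, -0.99964467, -0.02175768,  0.00785391],
       [ 0.99787317, -0.01674305,  0.06299841, -0.56602283],
       [-0.06334032, -0.02074129,  0.99777643, -1.14107847],
       [ 0.        ,  0.        ,  0.        ,  1.        ]])}
side {'intrinsics': array([[408.41978131,   0.        , 256.11601049],
       [  0.        , 408.41978131, 195.75282401],
       [  0.        ,   0.        ,   1.        ]]), 'camera_from_world': array([[-9.92632428e-01, -1.21163194e-01, -5.86463510e-04,
         5.55506153e-01],
       [ 8.14590112e-02, -6.70922418e-01,  7.37039713e-01,
        -1.31105053e-01],
       [-8.96955570e-02,  7.31561747e-01,  6.75849183e-01,
        -1.03664507e+00],
       [ 0.00000000e+00,  0.00000000e+00,  0.00000000e+00,
         1.00000000e+00]])}
{'intrinsics': array([[333.43469573,   0.        , 253.36111827],
       [  0.        , 333.43469573, 192.22009128],
       [  0.        ,   0.        ,   1.        ]]), 'mount': array([[-1.20989796e-04,  9.52500937e-01,  3.04535630e-01,
         8.45638115e-02],
       [ 9.99999991e-01,  9.79315691e-05,  9.09906135e-05,
        -1.50185313e-03],
       [ 5.68449925e-05,  3.04535639e-01, -9.52500940e-01,
        -1.93724580e-01],
       [ 0.00000000e+00,  0.00000000e+00,  0.00000000e+00,
         1.00000000e+00]])} -0.0187
[0.19610152 0.59267619 0.1892712 ] [[-0.949  0.314 -0.001]
 [ 0.314  0.949 -0.002]
 [ 0.    -0.002 -1.   ]] 0.1 1.0006006869706519
```

View pics/top0.png

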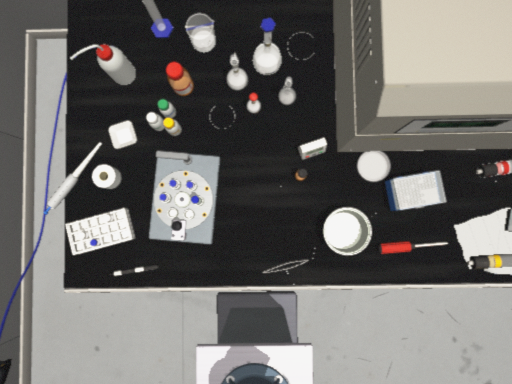

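View pics/side0.png

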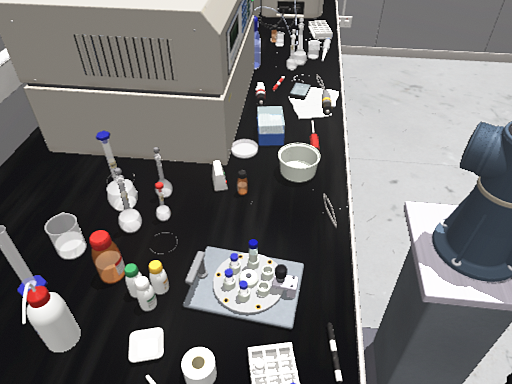

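The top view shows the sampler around (183,200): blue caps at about (173,183), (194,185), (164,197) and (193,199), the knob at (177,226), the tub at (347,231) and the dropper at (301,175). In the side view the tall tube stands at (253,250), the far-right cup from the camera. Next I'll measure these.

```bash
cat > h.py <<'E'
import cv2,numpy as np
from rig import bot,vision
def ray(n,uv,pose=None):
    c=vision.camera_info(n);K=c["intrinsics"]
    d=np.array([(uv[0]-K[0,2])/K[0,0],-(uv[1]-K[1,2])/K[1,1],-1.])
    if n=="wrist":
        T=np.eye(4);T[:3,:3]=pose[1];T[:3,3]=pose[0];M=T@c["mount"]
    else: M=np.linalg.inv(c["camera_from_world"])
    return M[:3,3],M[:3,:3]@d
def onz(n,uv,z,pose=None):
    o,d=ray(n,uv,pose);return o+d*(z-o[2])/d[2]
def proj(n,p,pose=None):
    c=vision.camera_info(n);K=c["intrinsics"]
    if n=="wrist":
        T=np.eye(4);T[:3,:3]=pose[1];T[:3,3]=pose[0];W=np.linalg.inv(T@c["mount"])
    else: W=c["camera_from_world"]
    q=W[:3,:3]@p+W[:3,3];return np.array([K[0,2]+K[0,0]*q[0]/-q[2],K[1,2]+K[1,1]*q[1]/q[2]])
def two(a,ua,b,ub,pa=None,pb=None):
    o1,d1=ray(a,ua,pa);o2,d2=ray(b,ub,pb)
    t=np.linalg.lstsq(np.c_[d1,-d2],o2-o1,rcond=None)[0]
    return (o1+d1*t[0]+o2+d2*t[1])/2,np.linalg.norm(o1+d1*t[0]-o2-d2*t[1])
def blobs(mask,mn=8):
    n,l,s,c=cv2.connectedComponentsWithStats(mask.astype(np.uint8))
    return [(c[i].round(1),s[i]) for i in range(1,n) if s[i][4]>=mn]
def blue(im):
    h=cv2.cvtColor(im,cv2.COLOR_BGR2HSV);return (h[...,0]>105)&(h[...,0]<130)&(h[...,1]>130)&(h[...,2]>50)
E
python3 - <<'E'
from h import *
a=cv2.imread("pics/top0.png");b=cv2.imread("pics/side0.png")
for c,s in blobs(blue(a)):
    if 140<c[0]<225 and 140<c[1]<250: print("top",c,s,onz("top",c,.077)[:2].round(4),onz("top",c,.109)[:2].round(4))
for c,s in blobs(blue(b)):
    if 190<c[0]<310 and 230<c[1]<330: print("side",c,s,onz("side",c,.072)[:2].round(4),onz("side",c,.104)[:2].round(4))
m=blobs((a.min(2)>150).astype(np.uint8),800)
for c,s in m: print("white",c,s)
A=cv2.resize(a[145:250,140:230],None,fx=5,fy=5,interpolation=2)[:525]
B=cv2.resize(b[232:332,180:310],None,fx=5,fy=5,interpolation=2)
B=B[:525]; cv2.imwrite("pics/c1.png",cv2.resize(np.hstack([A,np.vstack([B,np.zeros((25,B.shape[1],3),np.uint8)])]),None,fx=.72,fy=.72))
E
```

```text
top [172.5 182.7] [170 181   6   5  22] [0.5967 0.2068] [0.5937 0.2   ]
top [189.1 184.2] [187 182   5   6  23] [0.592  0.1628] [0.5891 0.1573]
top [162.6 196.8] [160 195   6   5  23] [0.5599 0.2331] [0.5579 0.2256]
top [194.7 199.1] [192 196   7   7  39] [0.5524 0.1482] [0.5506 0.1432]
side [252.8 243.5] [248 239  10  10  81] [0.5531 0.1168] [0.5494 0.1441]
side [233.7 256.7] [231 253   7   8  46] [0.591  0.1608] [0.5856 0.1863]
side [228.2 272.6] [225 269   8   8  50] [0.5958 0.2059] [0.5902 0.2293]
side [242.9 284.5] [239 281   8   8  53] [0.5595 0.2327] [0.5555 0.255 ]
white [446.6  56.9] [  378     0   134   116 14827]
white [ 45.9 113.8] [  34   39   32  209 3491]
white [258.6 325.9] [   32    85   480   299 44499]
white [184.7 198.8] [ 150  155   69   88 4621]
white [418.8 190.1] [ 393  171   53   39 1512]
white [344.6 230.2] [ 323  207   49   48 1475]
white [ 99.1 230.9] [  65  208   68   47 1933]
white [484.5 235.6] [ 454  208   58   61 2034]
```

View pics/c1.png

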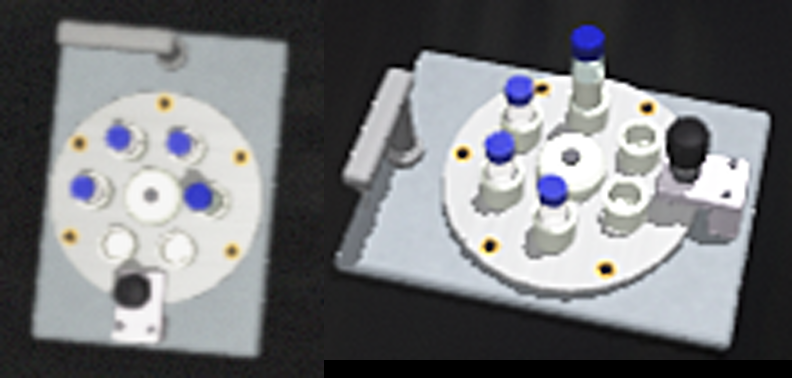

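The crops show the tall tube at cup 270 (side view, about (253,243)). The vials are in cups 330, 30 and 90, and the cups by the plunger are empty. The sampler centre is about (0.555, 0.188) with yaw about -5.5°. I'll move above the tube with the jaws radial.

```bash
python3 -m jog '[[[-477,-315,20],[0,0,-12.5],0.4],[[-477,-315,20],[0,0,-12.5],0.4],[[-477,-315,20],[0,0,-12.5],0.4],[[-477,-315,20],[0,0,-12.5],0.4],[[-477,-315,20],[0,0,-12.5],0.4],[[-477,-315,20],[0,0,-12.5],0.4],[[-477,-315,20],[0,0,-12.5],0.4],[[-477,-315,20],[0,0,-12.5],0.4],[[-477,-315,20],[0,0,-12.5],0.4],[[-477,-315,20],[0,0,-12.5],0.4],[[-477,-315,20],[0,0,-12.5],0.4],[[-477,-315,20],[0,0,-12.5],0.4]]'
python3 - <<'E'
from h import *
s=bot.read_state();print(np.round(s["position"],4),np.round(s["tcp_rot"],3).tolist())
P=np.array([.5505,.1435,.165]);print((s["tcp_rot"].T@(P-s["position"])*1e3).round(1) if hasattr(s["tcp_rot"],"T") else 0)
for uv in((347,231),(344.6,230.2)):print(onz("top",uv,.065))
a=cv2.imread("pics/top0.png");m=(a.min(2)>150).astype(np.uint8)
sub=np.zeros_like(m);sub[200:262,315:380]=m[200:262,315:380]
print(cv2.minEnclosingCircle(np.argwhere(sub)[:,::-1].astype(np.float32)))
E
```

```text
time_s: 1.1
position: [0.5056, 0.1999, 0.1724]
tcp_rot: [[-0.995, 0.102, -0.001], [0.102, 0.995, 0.0], [0.001, -0.0, -1.0]]
force: [0.7, 1.0, -0.2]
opening: 0.601
[0.5056 0.1999 0.1724] [[-0.995, 0.102, -0.001], [0.102, 0.995, 0.0], [0.001, -0.0, -1.0]]
[-50.5 -51.6   7.3]
[ 0.46251845 -0.25053032  0.065     ]
[ 0.46470538 -0.24431758  0.065     ]
((347.04718017578125, 230.85848999023438), 24.15805435180664)
```

```bash
python3 -m jog '[[[-50,-52,7],[0,0,0],0.4],[[-50,-52,7],[0,0,0],0.4],[[-50,-52,7],[0,0,0],0.4],[[-50,-52,7],[0,0,0],0.4]]'
python3 - <<'E'
from h import *
s=bot.read_state();p=(np.array(s["position"]),np.array(s["tcp_rot"]));np.savez("w1.npz",p=p[0],R=p[1])
im=vision.capture("wrist")[:,:,::-1].copy();cv2.imwrite("pics/w1.png",im)
print(p[0].round(4))
for c,st in blobs(blue(im),60): print(c,st,onz("wrist",c,.077,p)[:2].round(4),onz("wrist",c,.109,p)[:2].round(4))
g=cv2.cvtColor(im,6)
print(proj("wrist",[.4833,.195,.094],p),proj("wrist",[.5505,.1435,.109],p))
E
```

```text
time_s: 1.43
position: [0.5499, 0.1435, 0.165]
tcp_rot: [[-0.994, 0.105, -0.001], [0.105, 0.994, 0.0], [0.001, 0.0, -1.0]]
force: [-1.3, 0.3, 0.0]
opening: 0.602
[0.5499 0.1435 0.165 ]
[354.5 183.8] [345 175  19  18 254] [0.5564 0.2309] [0.5461 0.2218]
[326.2 224.7] [318 216  18  17 223] [0.5928 0.2046] [0.5784 0.1985]
[312.74996205 103.85390244] [255.2663418  199.13878897]
```

View pics/w1.png

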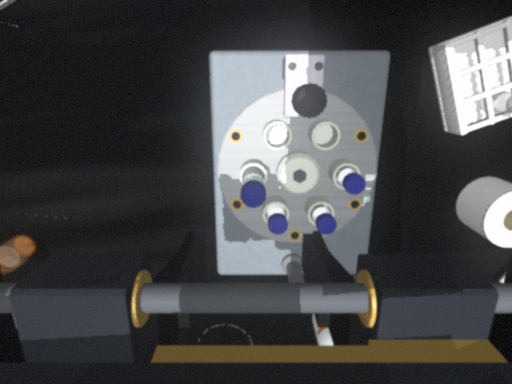

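The wrist view confirms the layout: tall tube cap at about (253,193), knob at about (309,100), vials at (277,222), (324,222) and (353,183). I'll refine the positions from it.

Run:
```python
from h import *
z=np.load("w1.npz");p=(z["p"],z["R"]);im=cv2.imread("pics/w1.png")
h=cv2.cvtColor(im,cv2.COLOR_BGR2HSV);m=(h[...,0]>100)&(h[...,0]<135)&(h[...,1]>110)&(h[...,2]>25);m[235:]=0;m[:140]=0
for c,st in blobs(m,60): print(c,st,onz("wrist",c,.074,p)[:2].round(4),onz("wrist",c,.105,p)[:2].round(4))
k=(im.max(2)<70).astype(np.uint8);k[:76]=0;k[125:]=0;k[:,:285]=0;k[:,335:]=0
for c,st in blobs(k,60): print("knob",c,st,onz("wrist",c,.088,p)[:2].round(4))
b=cv2.imread("pics/side0.png");k=(b.max(2)<60).astype(np.uint8);sub=np.zeros_like(k);sub[258:284,272:290]=k[258:284,272:290]
for c,st in blobs(sub,20): print("sideknob",c,st,onz("side",c,.083)[:2].round(4))
a=cv2.imread("pics/top0.png");k=(a.max(2)<60).astype(np.uint8);sub=np.zeros_like(k);sub[218:236,168:188]=k[218:236,168:188]
for c,st in blobs(sub,20): print("topknob",c,st,onz("top",c,.092)[:2].round(4))
```

```text
[353.9 183.4] [344 174  21  20 318] [0.5569 0.2312] [0.547  0.2224]
[252.7 195.3] [242 185  23  22 368] [0.5585 0.1405] [0.5484 0.1417]
[277.4 224. ] [269 215  18  19 254] [0.5887 0.1603] [0.5753 0.1593]
[325.7 223.8] [317 214  19  20 288] [0.5932 0.2047] [0.5793 0.1989]
sideknob [284.6 258.4] [278 258  12   3  20] [0.4763 0.1607]
sideknob [280.1 271.7] [275 265  12  14 125] [0.4834 0.1981]
topknob [176.  224.7] [172 222   9   7  41] [0.486  0.1949]
```

```bash
python3 -m jog '[[[0,-1,40],[0,0,0],0.4],[[0,-1,75],[0,0,0],0.4],[[0,-1,98],[0,0,0],0.4],[[0,-1,98],[0,0,0],0.4],[[0,-1,98],[0,0,0],0.7],[[0,-1,98],[0,0,0],1],[[0,-1,98],[0,0,0],1],[[0,-1,98],[0,0,0],1],[[0,-1,98],[0,0,0],1],[[0,-1,98],[0,0,0],1],[[0,-1,98],[0,0,0],1]]'
```

```text
time_s: 2.4
position: [0.55, 0.144, 0.0687]
tcp_rot: [[-0.995, 0.102, 0.002], [0.102, 0.995, 0.0], [-0.002, 0.0, -1.0]]
force: [-1.1, -0.7, 3.8]
opening: 0.211
```

```bash
python3 -m jog '[[[0,0,-12],[0,0,0],1],[[0,0,-30],[0,0,0],1],[[0,0,-60],[0,0,0],1],[[0,0,-95],[0,0,0],1],[[0,0,-95],[0,0,0],1]]'
python3 - <<'E'
from h import *
s=bot.read_state();p=np.array(s["position"]);R=np.array(s["tcp_rot"])
print(p.round(4),s["opening"])
for P in((.4625,-.2505,.165),(.4625,-.2505,.075)):print((R.T@(np.array(P)-p)*1e3).round(1))
cv2.imwrite("pics/s2.png",vision.capture("side")[:,:,::-1])
E
```

```text
time_s: 2.82
position: [0.554, 0.1444, 0.1691]
tcp_rot: [[-0.995, 0.101, 0.013], [0.101, 0.995, 0.001], [-0.013, 0.002, -1.0]]
force: [0.9, 0.2, -0.4]
opening: 0.212
[0.554  0.1444 0.1691] 0.2117938832657003
[  51.  -402.1    2.6]
[  52.1 -402.3   92.6]
```

View pics/s2.png

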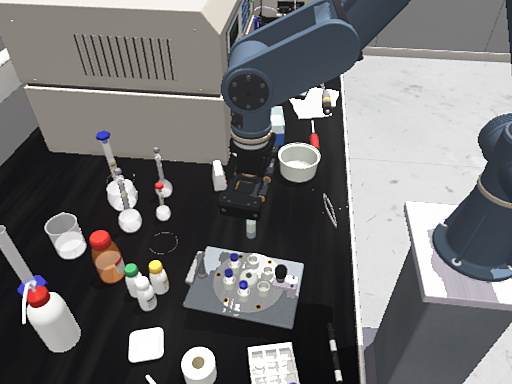

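The side view shows the tube hanging in the gripper at (251,228), and the three vials still standing. I'll carry it to the tub.

```bash
python3 -m jog '[[[3,-25,0],[0,0,0],1],[[8,-60,0],[0,0,0],1],[[46,-400,0],[0,0,0],1],[[46,-400,0],[0,0,0],1],[[46,-400,0],[0,0,0],1],[[46,-400,0],[0,0,0],1],[[46,-400,0],[0,0,0],1],[[46,-400,0],[0,0,0],1],[[46,-400,0],[0,0,0],1],[[46,-400,0],[0,0,0],1],[[46,-400,0],[0,0,0],1],[[46,-400,0],[0,0,0],1]]'
python3 - <<'E'
from h import *
s=bot.read_state();p=(np.array(s["position"]),np.array(s["tcp_rot"]))
im=vision.capture("wrist")[:,:,::-1].copy();cv2.imwrite("pics/w2.png",im)
print(p[0].round(4),(p[1].T@(np.array([.4625,-.2505,.075])-p[0])*1e3).round(1),proj("wrist",[.4625,-.2505,.065],p))
E
```

```text
time_s: 3.87
position: [0.4619, -0.2522, 0.1617]
tcp_rot: [[-0.994, 0.107, -0.001], [0.107, 0.994, 0.0], [0.001, 0.0, -1.0]]
force: [0.9, 0.3, -0.6]
opening: 0.211
[ 0.4619 -0.2522  0.1617] [-0.4  1.7 86.7] [256.85001821 184.30095045]
```

View pics/w2.png

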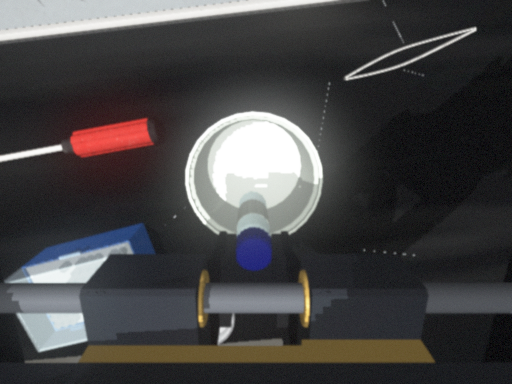

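The tub rim is centred at about (254,179) with the tube over it, so I'll lower and release.

```bash
python3 -m jog '[[[0,1,35],[0,0,0],1],[[0,1,70],[0,0,0],1],[[0,1,93],[0,0,0],1],[[0,1,93],[0,0,0],1],[[0,1,93],[0,0,0],1],[[0,1,93],[0,0,0],0.5],[[0,1,93],[0,0,0],0.5],[[0,1,93],[0,0,0],0.5],[[0,1,93],[0,0,0],0.5],[[0,1,60],[0,0,0],0.5],[[0,1,25],[0,0,0],0.5],[[0,1,0],[0,0,0],0.5]]'
python3 - <<'E'
from h import *
s=bot.read_state();p=(np.array(s["position"]),np.array(s["tcp_rot"]))
im=vision.capture("wrist")[:,:,::-1].copy();cv2.imwrite("pics/w3.png",im)
# knob approach: above knob, TCP z .14
print(p[0].round(4),(p[1].T@(np.array([.483,.196,.14])-p[0])*1e3).round(1))
E
```

```text
time_s: 4.92
position: [0.4637, -0.2488, 0.1655]
tcp_rot: [[-0.995, 0.102, 0.002], [0.102, 0.995, -0.002], [-0.002, -0.002, -1.0]]
force: [1.3, -0.4, 0.0]
opening: 0.492
[ 0.4637 -0.2488  0.1655] [ 26.  444.5  24.7]
```

View pics/w3.png

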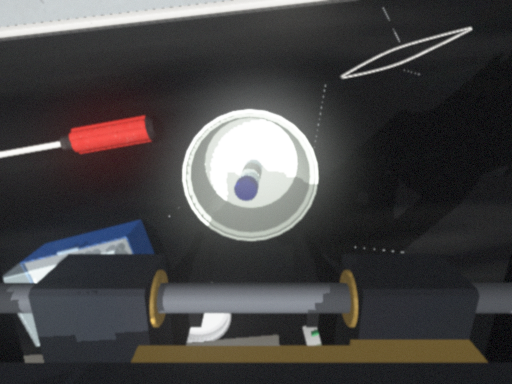

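The tube is inside the tub, with its cap at (246,187), and the tub is upright. Next, above the knob.

```bash
python3 -m jog '[[[26,444,18],[0,0,0],0.4],[[26,444,18],[0,0,0],0.4],[[26,444,18],[0,0,0],0.4],[[26,444,18],[0,0,0],0.4],[[26,444,18],[0,0,0],0.4],[[26,444,18],[0,0,0],0.4],[[26,444,18],[0,0,0],0.4],[[26,444,18],[0,0,0],0.4],[[26,444,18],[0,0,0],0.4],[[26,444,18],[0,0,0],0.4],[[26,444,18],[0,0,0],0.4],[[26,444,18],[0,0,0],0.4]]'
python3 -m jog '[[[0,0,0],[0,0,0],0.4],[[0,0,0],[0,0,0],0.4]]'
python3 - <<'E'
from h import *
s=bot.read_state();p=(np.array(s["position"]),np.array(s["tcp_rot"]));np.savez("w4.npz",p=p[0],R=p[1])
im=vision.capture("wrist")[:,:,::-1].copy();cv2.imwrite("pics/w4.png",im)
print(p[0].round(4),p[1].round(4).tolist())
for q in([.483,.196,.094],[.483,.196,.07],[.483+.0135,.196,.094]):print(proj("wrist",q,p).round(1))
E
```

```text
time_s: 5.97
position: [0.4824, 0.2011, 0.1453]
tcp_rot: [[-0.995, 0.096, 0.002], [0.096, 0.995, 0.002], [-0.002, 0.003, -1.0]]
force: [0.5, -0.6, 0.7]
opening: 0.6
time_s: 6.13
position: [0.4821, 0.1956, 0.1449]
tcp_rot: [[-0.995, 0.101, 0.0], [0.101, 0.995, -0.0], [-0.0, -0.0, -1.0]]
force: [-0.6, -0.1, -0.1]
opening: 0.6
[0.4821 0.1956 0.1449] [[-0.9949, 0.101, 0.0002], [0.101, 0.9949, -0.0005], [-0.0003, -0.0005, -1.0]]
[255.8 201.4]
[255.6 192. ]
[257.5 217.5]
```

View pics/w4.png

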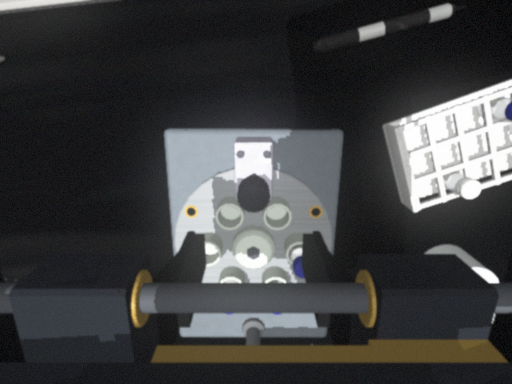

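The knob sits between the fingers at about (254,193), with the bracket behind it at (253,160). I'll measure its outline.

Run:
```python
from h import *
z=np.load("w4.npz");p=(z["p"],z["R"]);im=cv2.imread("pics/w4.png")
k=(im.max(2)<75).astype(np.uint8);k[:165]=0;k[225:]=0;k[:,:225]=0;k[:,285:]=0
for c,s in blobs(k,100):
    print(c,s,onz("wrist",c,.083,p).round(4), "lower edge->front of top", onz("wrist",(c[0],s[1]+s[3]),.094,p).round(4),"upper edge->bottom",onz("wrist",(c[0],s[1]),.07,p).round(4))
t=onz("wrist",c,.083,p)-p[0];print((p[1].T@t*1e3).round(1))
```

```text
[255.  199.4] [239 181  30  30 469] [0.485  0.1952 0.083 ] lower edge->front of top [0.4908 0.1946 0.094 ] upper edge->bottom [0.4733 0.1964 0.07  ]
[-3.  -0.1 61.9]
```

```bash
python3 -m jog '[[[0,0,35],[0,0,0],0.4],[[0,0,65],[0,0,0],0.4],[[0,0,80],[0,0,0],0.4],[[0,0,80],[0,0,0],0.4],[[0,0,80],[0,0,0],0.7],[[0,0,80],[0,0,0],1],[[0,0,80],[0,0,0],1],[[0,0,80],[0,0,0],1],[[0,0,80],[0,0,0],1],[[0,0,80],[0,0,0],1]]'
```

```text
time_s: 7.02
position: [0.4827, 0.1962, 0.0655]
tcp_rot: [[-0.995, 0.101, 0.002], [0.101, 0.995, 0.0], [-0.002, 0.0, -1.0]]
force: [0.4, -0.7, -0.3]
opening: 0.232
```

The opening of 0.232 (about 20 mm) is less than the 27 mm knob, so I'll look before pulling.

Run:
```python
from h import *
s=bot.read_state();print(s["opening"],s["position"],s["force"],s["moment"])
b=vision.capture("side")[:,:,::-1];w=vision.capture("wrist")[:,:,::-1]
B=cv2.resize(b[210:320,200:330],(780,660))[:600]
cv2.imwrite("pics/k1.png",np.hstack([cv2.resize(B,(420,323)),cv2.resize(w[120:300,150:360],(377,323))]))
print(bot.read_state()["opening"])
```

```text
0.23191255221409052 [0.48270624 0.19621094 0.06550535] [ 0.36457476 -0.67239346 -0.25135937] [0.01454103 0.00110635 0.01425234]
0.13718810027340414
```

View pics/k1.png

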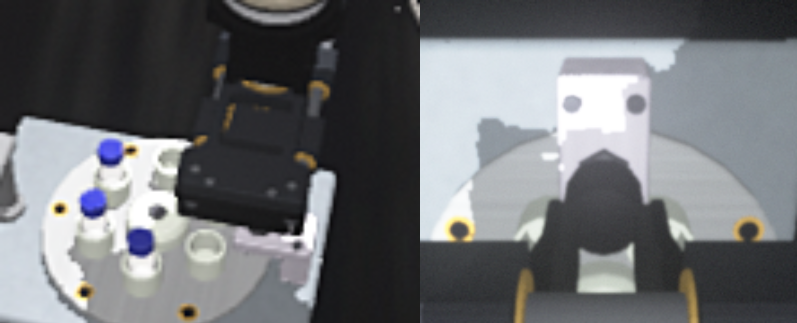

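The fingers are still closing (0.137), so the knob isn't between the pads. They appear to pass on its +x side, so I'll check the projections.

```bash
python3 -m jog '[[[0,0,0],[0,0,0],0.5],[[0,0,0],[0,0,0],0.4],[[0,0,0],[0,0,0],0.4],[[0,0,0],[0,0,0],0.4],[[0,0,0],[0,0,0],0.4]]'
python3 - <<'E'
from h import *
s=bot.read_state();p=(np.array(s["position"]),np.array(s["tcp_rot"]));np.savez("w5.npz",p=p[0],R=p[1])
w=vision.capture("wrist")[:,:,::-1].copy();cv2.imwrite("pics/w5.png",w)
print(p[0])
for q in([.483,.196,.094],[.483,.196,.07],[.465,.196,.094],p[0]-[0,0,0],p[0]+[0,0,.0187]):
    u=proj("wrist",np.array(q),p);print(u.round(1))
for q,c in(([.483,.196,.094],(0,255,0)),(p[0]+[0,0,.0187],(0,0,255))):
    cv2.circle(w,tuple(int(v) for v in proj("wrist",np.array(q),p)),2,c,-1)
cv2.imwrite("pics/w5c.png",cv2.resize(w[110:320,120:390],(770,599)))
E
```

```text
time_s: 7.53
position: [0.4822, 0.1961, 0.0646]
tcp_rot: [[-0.995, 0.101, -0.0], [0.101, 0.995, -0.0], [0.0, -0.0, -1.0]]
force: [-0.6, 0.3, -0.8]
opening: 0.435
[0.4821884  0.19611858 0.06464982]
[255.9 249.9]
[255.6 231.6]
[252.6 219.5]
[255.6 226.9]
[255.9 239.9]
```

View pics/w5c.png

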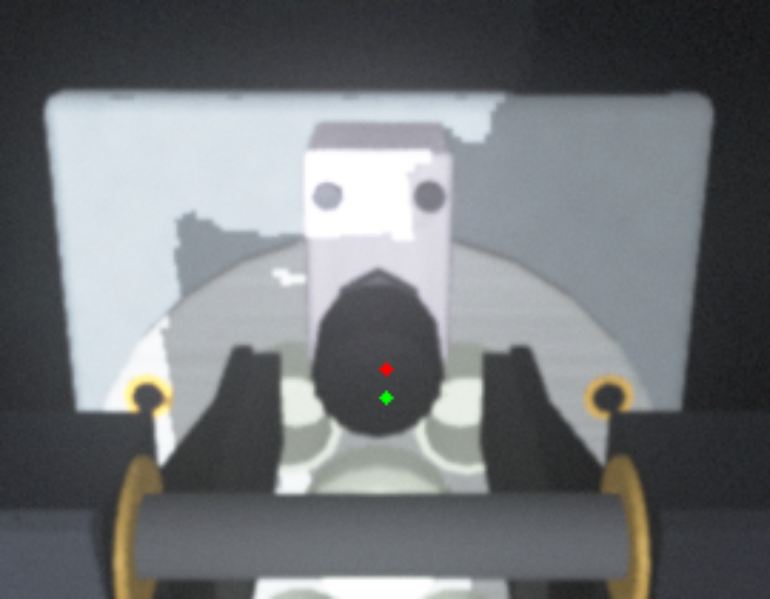

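The knob sits squarely between the fingers here (crop about (378,360); fingers at x ≈ 265 and 490). I'll close again, longer, and see where the opening settles.

```bash
for i in 1 2 3; do python3 -m jog '[[[0,0,0],[0,0,0],1],[[0,0,0],[0,0,0],1],[[0,0,0],[0,0,0],1]]'; done
python3 - <<'E'
from h import *
w=vision.capture("wrist")[:,:,::-1].copy();cv2.imwrite("pics/w6.png",w)
cv2.imwrite("pics/w6c.png",cv2.resize(w[110:320,120:390],(770,599)))
E
```

```text
time_s: 7.83
position: [0.4822, 0.1961, 0.0647]
tcp_rot: [[-0.995, 0.102, -0.0], [0.102, 0.995, -0.0], [0.0, -0.0, -1.0]]
force: [-0.1, -0.8, -0.3]
opening: 0.413
time_s: 8.08
position: [0.4822, 0.1961, 0.0647]
tcp_rot: [[-0.995, 0.101, 0.0], [0.101, 0.995, -0.0], [-0.0, -0.0, -1.0]]
force: [0.8, -0.2, 0.4]
opening: 0.2
time_s: 8.33
position: [0.4822, 0.1961, 0.0647]
tcp_rot: [[-0.995, 0.101, -0.0], [0.101, 0.995, -0.0], [0.0, -0.0, -1.0]]
force: [-0.4, -0.3, -0.5]
opening: 0.026
```

View pics/w6c.png

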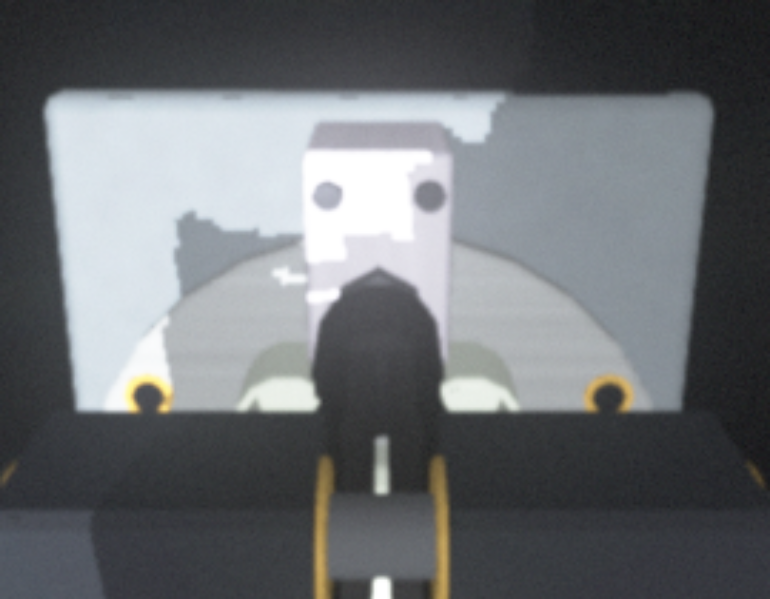

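The fingers closed fully beside or above the knob, which stands in front at (378,360). Something about the finger position disagrees with the image, so I'll check the tube-in-grip picture (w2) and the current side view against the projected tool axis.

Run:
```python
from h import *
p=(np.array([.4619,-.2522,.1617]),np.array([[-.994,.107,-.001],[.107,.994,0],[.001,0,-1]]))
im=cv2.imread("pics/w2.png");h=cv2.cvtColor(im,cv2.COLOR_BGR2HSV);m=(h[...,0]>105)&(h[...,0]<130)&(h[...,1]>130)&(h[...,2]>40)
for c,s in blobs(m[:, :300],80): print("cap",c,s)
for z in(0,-.02,-.035,-.040):
    print(z,[proj("wrist",p[0]+p[1]@np.array([x,0,z]),p).round(1) for x in(-.01,0,.01)])
s=bot.read_state();q=(np.array(s["position"]),np.array(s["tcp_rot"]))
b=vision.capture("side")[:,:,::-1].copy();cv2.imwrite("pics/s7.png",b)
for z in(0,.0187,.05):print("side",z,proj("side",q[0]+[0,0,z]).round(1))
print("knob top/bot side",proj("side",np.array([.483,.196,.094])).round(1),proj("side",np.array([.483,.196,.07])).round(1))
# w5 knob edges
z=np.load("w5.npz");p=(z["p"],z["R"])
for v in(263,262):print("front top edge",onz("wrist",(253,v),.094,p).round(4))
for zz in(.06,.07,.08,.09,.1):print(zz,[proj("wrist",p[0]*[1,1,0]+[x,-.02,zz],p).round(0).tolist() for x in(-.0095,.0095)])
for c,s in blobs((im.max(2)<0),1):pass
cv2.imwrite("pics/cmp.png",np.hstack([cv2.resize(b[230:310,230:310],(400,400)),cv2.resize(cv2.convertScaleAbs(cv2.imread("pics/w6.png"),alpha=2.5)[190:300,200:310],(400,400))]))
```

```text
cap [101.6 242.7] [  22  223  133   44 1740]
cap [253.6 253.9] [236 238  36  33 973]
0 [array([255.6, 241.2]), array([255.6, 226.9]), array([255.7, 212.1])]
-0.02 [array([255.8, 256.5]), array([255.9, 240.9]), array([255.9, 224.8])]
-0.035 [array([256. , 270.1]), array([256.1, 253.5]), array([256.1, 236.3])]
-0.04 [array([256.1, 275.1]), array([256.2, 258.1]), array([256.2, 240.5])]
side 0 [280.4 276.1]
side 0.0187 [280.7 270.9]
side 0.05 [281.3 261.8]
knob top/bot side [280.6 267.8] [280.1 274.6]
front top edge [0.4909 0.1936 0.094 ]
front top edge [0.4903 0.1936 0.094 ]
0.06 [[223.0, 213.0], [227.0, 240.0]]
0.07 [[221.0, 219.0], [225.0, 247.0]]
0.08 [[220.0, 226.0], [224.0, 255.0]]
0.09 [[218.0, 233.0], [223.0, 263.0]]
0.1 [[216.0, 241.0], [221.0, 273.0]]
```

View pics/cmp.png

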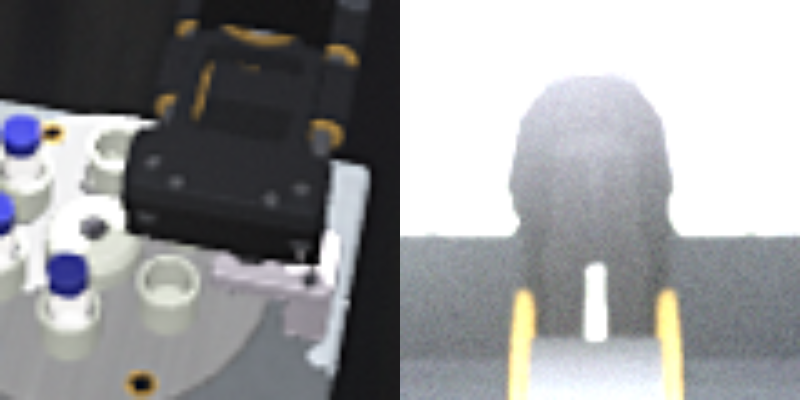

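Comparing w4 and w5, the knob's front top edge is at z≈0.094 and x≈0.4905 in both, so the knob is where I thought (centre x≈0.478). The fingertips show at row ≈231 and look to be above the knob, as if they end about 25 mm short of the TCP. With the jaws open, the fingers clear the bracket sides, so I'll test lower and shift to x≈0.478.

```bash
python3 -m jog '[[[0,0,0],[0,0,0],0.4],[[0,0,0],[0,0,0],0.4],[[0,0,0],[0,0,0],0.4],[[0,0,0],[0,0,0],0.4],[[0,0,0],[0,0,0],0.4],[[0,0,0],[0,0,0],0.4],[[0,0,0],[0,0,0],0.4],[[3,-1,0],[0,0,0],0.4]]'
python3 -m jog '[[[0,0,5],[0,0,0],0.4],[[0,0,10],[0,0,0],0.4],[[0,0,10],[0,0,0],0.4]]'
python3 -m jog '[[[0,0,0],[0,0,0],1],[[0,0,0],[0,0,0],1],[[0,0,0],[0,0,0],1],[[0,0,0],[0,0,0],1],[[0,0,0],[0,0,0],1]]'
python3 -m jog '[[[0,0,0],[0,0,0],1],[[0,0,0],[0,0,0],1]]'
python3 -m jog '[[[0,0,0],[0,0,0],1],[[0,0,0],[0,0,0],1]]'
```

```text
time_s: 9.1
position: [0.4799, 0.1955, 0.0648]
tcp_rot: [[-0.995, 0.102, 0.001], [0.102, 0.995, 0.0], [-0.001, 0.0, -1.0]]
force: [0.7, -0.4, 0.3]
opening: 0.529
time_s: 9.35
position: [0.4782, 0.1952, 0.0537]
tcp_rot: [[-0.995, 0.101, -0.002], [0.101, 0.995, -0.0], [0.002, -0.001, -1.0]]
force: [-0.4, -0.4, -0.6]
opening: 0.594
time_s: 9.77
position: [0.4793, 0.1954, 0.0548]
tcp_rot: [[-0.995, 0.101, 0.0], [0.101, 0.995, 0.0], [-0.0, 0.0, -1.0]]
force: [-0.0, 0.9, -0.2]
opening: 0.306
time_s: 9.93
position: [0.4793, 0.1956, 0.0548]
tcp_rot: [[-0.995, 0.102, 0.0], [0.102, 0.995, 0.0], [-0.0, 0.0, -1.0]]
force: [0.0, 0.4, -0.5]
opening: 0.278
time_s: 10.1
position: [0.4793, 0.1956, 0.0548]
tcp_rot: [[-0.995, 0.102, 0.0], [0.102, 0.995, 0.0], [-0.0, 0.0, -1.0]]
force: [0.2, 1.2, -0.1]
opening: 0.279
```

It now stops at 0.279 (27 mm), so the knob is held, but only by the finger ends. I'll regrip 8 mm deeper for a solid hold.

```bash
python3 -m jog '[[[0,0,0],[0,0,0],0.45],[[0,0,0],[0,0,0],0.45],[[0,0,0],[0,0,0],0.45],[[0,0,0],[0,0,0],0.45],[[0,0,4],[0,0,0],0.45],[[0,0,8],[0,0,0],0.45],[[0,0,8],[0,0,0],0.45],[[0,0,8],[0,0,0],1],[[0,0,8],[0,0,0],1],[[0,0,8],[0,0,0],1],[[0,0,8],[0,0,0],1],[[0,0,8],[0,0,0],1]]'
python3 -m jog '[[[0,0,0],[0,0,0],1],[[0,0,0],[0,0,0],1],[[0,0,0],[0,0,0],1],[[0,0,0],[0,0,0],1]]'
```

```text
time_s: 11.1
position: [0.4792, 0.1957, 0.0468]
tcp_rot: [[-0.995, 0.102, 0.0], [0.102, 0.995, 0.0], [-0.0, 0.0, -1.0]]
force: [-0.5, 0.5, -0.4]
opening: 0.287
time_s: 11.43
position: [0.4792, 0.1956, 0.0468]
tcp_rot: [[-0.995, 0.102, 0.0], [0.102, 0.995, 0.0], [-0.0, 0.0, -1.0]]
force: [0.3, 0.9, 0.0]
opening: 0.291
```

```bash
python3 -m jog '[[[0,0,-2],[0,0,0],1],[[0,0,-4],[0,0,0],1],[[0,0,-6],[0,0,0],1],[[0,0,-6],[0,0,0],1],[[0,0,-6],[0,0,0],1]]'
python3 -m jog '[[[0,0,-2],[0,0,0],1],[[0,0,-4],[0,0,0],1],[[0,0,-6],[0,0,0],1],[[0,0,-6],[0,0,0],1],[[0,0,-6],[0,0,0],1]]'
```

```text
time_s: 11.85
position: [0.4792, 0.1956, 0.0526]
tcp_rot: [[-0.995, 0.102, 0.0], [0.102, 0.995, 0.0], [-0.0, 0.0, -1.0]]
force: [2.0, 3.6, -6.3]
opening: 0.285
time_s: 12.27
position: [0.4792, 0.1956, 0.0587]
tcp_rot: [[-0.995, 0.102, 0.0], [0.102, 0.995, 0.0], [-0.0, 0.0, -1.0]]
force: [2.5, 4.5, -8.4]
opening: 0.285
```

The force follows the spring curve (6.3 N, then 8.4 N at 12 mm). Now on to the stop.

```bash
python3 -m jog '[[[0,0,-1],[0,0,0],1],[[0,0,-2],[0,0,0],1],[[0,0,-2],[0,0,0],1],[[0,0,-2],[0,0,0],1]]'
python3 -m jog '[[[0,0,-0.5],[0,0,0],1],[[0,0,-0.5],[0,0,0],1],[[0,0,-0.5],[0,0,0],1]]'
```

```text
time_s: 12.6
position: [0.4792, 0.1956, 0.0606]
tcp_rot: [[-0.995, 0.102, 0.0], [0.102, 0.995, 0.0], [-0.0, 0.0, -1.0]]
force: [1.7, 5.0, -9.3]
opening: 0.294
time_s: 12.85
position: [0.4792, 0.1956, 0.0609]
tcp_rot: [[-0.995, 0.102, 0.0], [0.102, 0.995, 0.0], [-0.0, 0.0, -1.0]]
force: [2.8, 4.9, -11.1]
opening: 0.285
```

```bash
python3 -m jog '[[[0,0,-0.5],[0,0,0],1],[[0,0,-0.5],[0,0,0],1],[[0,0,-0.5],[0,0,0],1],[[0,0,-0.5],[0,0,0],1]]'
python3 -m jog '[[[0,0,0],[0,0,0],1],[[0,0,0],[0,0,0],1],[[0,0,0],[0,0,0],1],[[0,0,0],[0,0,0],1],[[0,0,0],[0,0,0],1],[[0,0,0],[0,0,0],1],[[0,0,0],[0,0,0],1],[[0,0,0],[0,0,0],1],[[0,0,0],[0,0,0],1],[[0,0,0],[0,0,0],1],[[0,0,0],[0,0,0],1],[[0,0,0],[0,0,0],1]]'
python3 - <<'E'
from h import *
b=vision.capture("side")[:,:,::-1].copy();t=vision.capture("top")[:,:,::-1].copy()
cv2.imwrite("pics/s9.png",b);cv2.imwrite("pics/t9.png",t)
for n,im in(("side0",cv2.imread("pics/side0.png")),("side9",b)):
    print(n,[c.tolist() for c,s in blobs(blue(im)) if 180<c[0]<360 and 130<c[1]<330])
    h=cv2.cvtColor(im,cv2.COLOR_BGR2HSV);m=(h[...,0]<18)&(h[...,1]>90)&(h[...,2]>50)
    print(" dropper",[c.tolist() for c,s in blobs(m) if 230<c[0]<255 and 165<c[1]<200])
    w=(im.min(2)>120);w[:140]=0;w[185:]=0;w[:,:272]=0;w[:,325:]=0
    print(" tub",[s.tolist() for c,s in blobs(w,150)])
E
```

```text
time_s: 13.18
position: [0.4792, 0.1956, 0.061]
tcp_rot: [[-0.995, 0.102, -0.0], [0.102, 0.995, 0.0], [0.0, 0.0, -1.0]]
force: [3.7, 4.7, -14.8]
opening: 0.288
time_s: 14.18
position: [0.4792, 0.1956, 0.061]
tcp_rot: [[-0.995, 0.102, -0.0], [0.102, 0.995, 0.0], [0.0, 0.0, -1.0]]
force: [3.5, 5.2, -14.8]
opening: 0.289
side0 [[270.8, 139.4], [252.8, 243.5], [233.7, 256.7], [228.2, 272.6], [242.9, 284.5]]
 dropper [[242.2, 185.8]]
 tub [[278, 142, 43, 40, 1310]]
side9 [[260.4, 140.1], [233.7, 256.8], [228.2, 272.6], [243.0, 284.5]]
 dropper [[242.2, 185.9]]
 tub []
```

Run:
```python
from h import *
for n in("top0","t9"):
    a=cv2.imread(f"pics/{n}.png");m=(a.min(2)>110).astype(np.uint8);m[:198]=0;m[265:]=0;m[:,:315]=0;m[:,378:]=0
    print(n,m.sum(),cv2.minEnclosingCircle(np.argwhere(m)[:,::-1].astype(np.float32)),[(c.tolist(),s[4]) for c,s in blobs(blue(a),4) if 310<c[0]<380 and 200<c[1]<260])
b=cv2.imread("pics/s9.png");print(b[140:185:8,280:318:6].max(2))
print(bot.read_state()["force"],bot.read_state()["opening"])
```

```text
top0 1694 ((347.1513671875, 230.80274963378906), 24.489147186279297) []
t9 1716 ((347.1330261230469, 230.76605224609375), 24.529787063598633) [([346.9, 229.8], np.int32(32))]
[[159 171 149 136  79  78  78]
 [156 132  76  79  78  78  78]
 [115  72 113 106  97  77  76]
 [ 82  43  70  45  41  74  78]
 [ 86  42  41  42  41  42  77]
 [ 40  41  42  41  41  38  79]]
[  3.18951454   4.16895844 -14.21808336] 0.28955175046619896
```

The tub hasn't moved and the tube's cap is inside it. The vials and dropper are where they were, and the knob is steady at its stop. Handing in.

```bash
python3 -c "from rig import bot;print(bot.hand_in())"
```

```text
the job is handed in; nothing more can be done
None
```

The tall tube is in the white tub, and the arm is holding the plunger knob up against its stop. I handed the job in at about 14 s of the 48 s allowed.

**Last checks**
- **Plunger:** the knob rose about 14.2 mm. The pull followed the spring up to 9.3 N, then climbed to 14.8 N with no further travel. It stayed there for a full second with the jaws steady at knob width.
- **Vials and dropper:** both are in the same place in the side camera, to within 0.1 pixel.
- **Tub:** in the top camera it has not moved, and the tube's blue cap shows inside it. The arm hid the tub in the last side view, so only the top camera confirms this.

**What went wrong or disagreed**
- **First grip:** my first two attempts to close on the knob missed it. The finger ends looked about 25 mm short of the stated tool tip, so I went lower, regripped and held it.
- **Sideways force:** about 6 N of sideways force remains on the knob, probably because the grip is slightly off-centre.
- **Final picture:** I had used up the picture views, so the last camera checks are measurements only.

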